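Pack a bass drum pedal kit and shut its case

TASK

Pack the pedal kit in the open green case: lay the beater flat in the wide, black-floored compartment next to the hinge and the brass drum key in the narrow, blue-floored compartment, setting them down rather than dropping them. Once both are in, lower the lid gently until it is fully closed, without slamming it, and then slide the red-knobbed bolt fully home over the lid's tongue. Leave the oil bottle, the metal casting and the black rubber pad where they are.

Things in the scene. Friction and masses are not known exactly. Their poses are not given: they have to be found in the camera images.
- case: Fixed green case, 168 (x) x 220 (y) x 60 (z) mm without lid; walls and floor 5 mm. Origin: centre of its underside, on the table; +x points to its hinge side (towards the robot's left), +y back towards the robot, +z up. A divider 4 mm thick, top 50 mm up, runs along y at x = -13 to -9 mm. A steel bolt guide on the -x face, at y = -78 to -18 mm, reaches to x = -108 mm, z = 66 mm.
- narrow_floor (a point): Centre of the floor of the narrow compartment (blue floor), 66 (x) x 210 (y) mm inside, at x = -46, y = 0, z = 5 mm of the case; axes as the case's.
- wide_floor (a point): Centre of the floor of the wide compartment (black floor, by the hinge), 88 (x) x 210 (y) mm inside, at x = 35, y = 0, z = 5 mm of the case; axes as the case's.
- lid (a joint): Angle of the lid: 0 = fully closed on the rim, grows as it opens to 2.2 rad; a stiff friction hinge, it stays where it is left and takes about 3 N at its free edge to move.
- lid_hinge (a point): Point in the middle of the lid's hinge line, at x = 84, y = 0, z = 60 mm of the case; the hinge line runs along the case's y. This point's axes turn with the lid: the closed lid has the case's axes, and its -x runs from the hinge to the free edge.
- lid_edge (a point): Middle of the lid's free edge, on its outer (upper when closed) face. The lid is a flat plate 168 mm from hinge to free edge, 220 mm wide, 8 mm thick; its inner face passes through the hinge line, its outer face lies 8 mm from it. A steel tongue 34 mm wide stands 20 mm out from the free edge at the middle, case's y = -17 to +17 mm.
- bolt (a joint): Slide bolt on the case's side opposite the hinge, m: 0 = drawn back, 0.040 = fully home over the tongue; it slides towards the case's +y, with about 1.5 N of friction.
- bolt_knob (a point): Centre of the top of the bolt's red upright knob, 14 mm in diameter, 22 mm tall; its top is 96 mm above the table; at the case's x = -100 mm and, drawn back, y = -60 mm. The bolt bar below it is 14 mm wide, 7 mm thick, and reaches 37 mm past the knob's axis towards +y and 13 mm towards -y.
- beater: Loose bass drum beater, 0.15 kg: white drum-shaped head 44 mm in diameter, 40 mm tall, standing on its flat face, with a level steel rod 8 mm in diameter out of its side at 20 mm height. Origin: centre of the head's underside; +x along the rod, which ends 142 mm from the origin; +z up. Centre of mass about 15 mm from the head's axis along the rod. Either way round in the compartment is right.
- rod_end (a point): Free end of the beater's rod, on its axis.
- key: Loose T-shaped brass drum key lying flat, 12 mm thick, about 60 g. Origin: on its underside; the stem (12 mm diameter) runs along +x to 24 mm from the origin, the cross bar (12 mm diameter, 36 mm long, along y) is centred at x = -14 mm. Any direction in the compartment is right.
- oiler: Yellow bottle with a red cap, 44 mm in diameter, 100 mm tall, not to be disturbed. Origin: centre of its underside.
- casting: Aluminium casting, 85 x 45 mm and 12 mm thick, with an upright steel rod to 80 mm height, not to be disturbed. Origin: centre of its underside.
- pad: Black rubber block 90 x 50 x 22 mm, not to be disturbed. Origin: centre of its underside.
Things that resemble listed ones, but are neither listed nor needed, are in the scene too. There is more than one size of the key; the one meant has the size given above.

How it is judged:
By the outcome, as a careful person would: the job done as asked, in the order asked, and still so for the second after the job is handed in, with the robot touching nothing.
It also fails if it takes over 72 s, if anything falls off the work surface, if the arm or the gripper's body presses on something with over 40 N, if the wrist force passes 120 N, or if a joint passes its speed limit or range.

ROBOT

A 7-joint arm with a two-finger parallel gripper is mounted at the origin on the work surface. World frame = base frame: x ahead of the robot, y to its left, z up, the work surface at z = 0. Lengths are in m, angles in rad, forces in N, time in s.
With the tool pointing down it reaches from about 0.4 to 0.85 m from the base axis. Payload 10.4 kg.
Tool frame: the origin (TCP) lies at the very end of the fingers, on their centre line; the grasp point (between the pads) lies 19 mm behind it; z points along the fingers, y is the line along which they close (so a half turn about z gives the same grasp; the last joint's range is limited). The gripper opens to 87 mm and grips with 3 to 60 N. Pads are 19 mm wide; open, the fingers measure 117 mm over their backs; the gripper's body (75 mm by 190 mm) begins 51 mm behind the grasp point.
Start: joints at [-1.313, 0.332, -0.065, 1.46, 0.022, 1.35, -0.088], TCP at [0.173, 0.601, 0.223] pointing down, gripper open.
Joint ranges: [-2.6, 2.6], [-0.5, 2.12], [-1.47, 1.34], [0.16, 2.42], [-1.27, 4.41], [0.06, 2.06], [-2.6, 2.6]. Speed limits (rad/s): [2.22, 2.22, 2.79, 2.79, 3.14, 3.14, 3.14].

INTERFACE

Orientations are given as a unit quaternion [x, y, z, w].
In Python, from bench import * gives the robot as it stands.
- The arm moves only by the tool carry_out, never from a script. Its argument "deltas" is a list of rows, each an object with "hand": the finger opening in mm, from 0 to 87; "dp": the shift along the tool's x, y, z each as a share of 250 mm, from -1 to 1, a list of three; "spin": the turn about the tool's z as a share of pi rad, from -1 to 1. In form: [{"hand": hand, "dp": [dx, dy, dz], "spin": spin}, ...]. A call has 1 to 20 rows; each row is the pose to reach, as a shift and turn from the pose commanded when the call began, along the tool's axes at that moment, turning the shorter way round; what a row does not reach only later rows make up. A row lasts 1/10 s, in which the tool goes at most 50 mm and 8.59 degrees, less where a joint would pass 70% of its speed; a pose out of reach is approached as far as the arm can. A call with a number of a shift or a turn outside -1 to 1 is refused whole. A call with a gripper value outside its range is refused whole. The fingers move at their own pace and stop on an object; "force" is the grip in N (left out, the last holds). Time passes only in rows, so rows that repeat a pose let the fingers close. It gives the time, the measured TCP pose, the force, the opening and the grip force at its end, in the units of the state.
- read_state(): the state, without advancing time (a new reading comes with each control period).
- camera(name): name is "side" or "top"; returns the picture (400x640x3 uint8, red, green, blue); there is no depth.
- get_calibration(name): a dict with "fx", "fy", "cx", "cy" (pixels), "R" (3x3) and "t" (3): a world point X has camera coordinates R X + t. Camera axes: x right, y down, z forward; pixel columns grow to the right and rows downward; lengths in m; the calibration is good to about 2 mm. A picture is of the moment at which its call begins. get_calibration takes no time and is no camera call.
- close_job(): hands the job in; it is judged then, once.
The state is a dict: "time": time; "joint_positions": joint angles; "joint_vel": joint speeds; "joint_torque": joint torques, N m; "ee_pos": TCP position; "eef_rot": TCP orientation; "ft_force": force on the tool from outside, world axes, zero at the start; "torque": the same for the moment, N m; "width": finger opening in m; "grip_force": force on a finger pad.
Only numpy, scipy, OpenCV 4.12 (cv2) and the standard library are available. Lean on these libraries where they do the work, as an engineer would, in place of code of your own. Each camera call takes 0.05 s, during which the arm holds its last target. There are 200 camera calls.

## Working session

There is one attempt and no reset: what is moved stays moved. The work goes in short steps, Python scripts to look and compute and a tool call to move; the robot and the scene stay as the last step left them, time stands still between calls to the robot, and variables do not carry over. Pictures are saved under pics/ and viewed, at most 10 in all, crops included, and the job is handed in when it is done.

Besides the shell and the picture viewer there is one more tool, called after ">>>" as name(argument=value, ...), one argument or row to a line, values as JSON. carry_out: Moves the arm, as the interface text tells. Its arguments: {"type":"object","properties":{"deltas":{"type":"array","items":{"type":"object","properties":{"hand":{"type":"number"},"dp":{"type":"array","items":{"type":"number","minimum":-1,"maximum":1}},"spin":{"type":"number","minimum":-1,"maximum":1}}}},"force":{"type":"number"}},"required":["deltas"]}

```bash
ls; mkdir -p pics
python3 - <<'E'
from bench import *
import cv2
for n in ("top","side"):
    cv2.imwrite(f"pics/{n}0.png",camera(n)[:,:,::-1]); c=get_calibration(n); print(n,c)
s=read_state(); print(s["time"],s["ee_pos"],s["eef_rot"],s["width"],s["ft_force"])
E
```

```text
pics
top {'fx': 398.35820698847283, 'fy': 398.35820698847283, 'cx': 328.3717265728441, 'cy': 192.4978783093115, 'R': array([[-0.02283978, -0.9993783 , -0.02685822],
       [-0.99294276,  0.02580356, -0.11575342],
       [ 0.1163745 ,  0.02402489, -0.99291479]]), 't': array([0.06749865, 0.48659122, 1.07521927])}
side {'fx': 470.5746433068471, 'fy': 470.5746433068471, 'cx': 323.8368666041064, 'cy': 200.85302864010202, 'R': array([[ 0.99025831, -0.1383627 ,  0.01562811],
       [-0.0844499 , -0.68602999, -0.72265557],
       [ 0.11070993,  0.71429589, -0.69103162]]), 't': array([-0.47968448,  0.14616713,  1.21044289])}
0.1 [0.17310474 0.6001841  0.22182249] [ 1.39932349e-01  9.90160855e-01 -6.43953220e-04 -6.76540624e-05] 0.08706842983990914 [ 0.46722005 -0.16583604 -0.68052482]
```

View pics/top0.png

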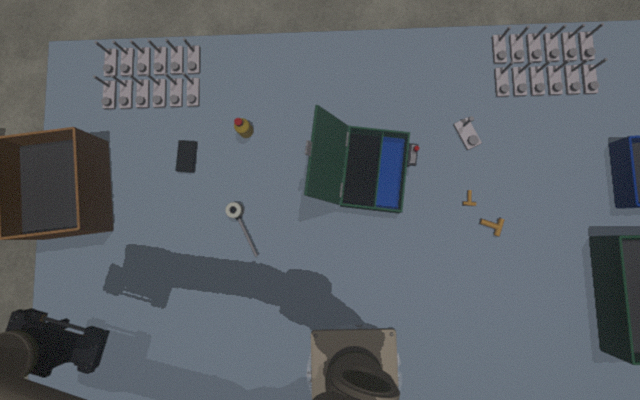

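View pics/side0.png

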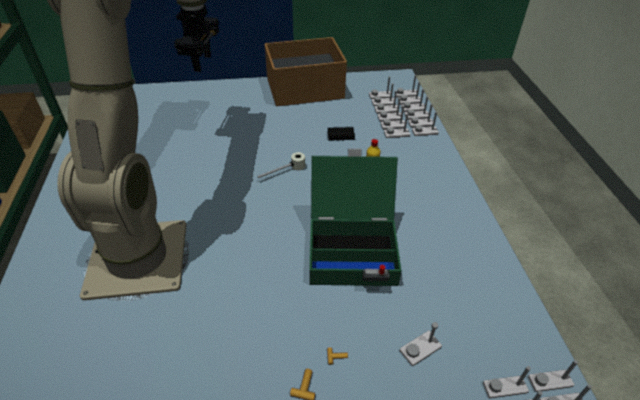

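Top view: case centre about (378,168), lid open towards the left (world +y), beater head (234,210) with its rod to (257,254), small key (470,198) and large key (492,226), oiler (243,127), pad (187,156), casting (467,133). The side view agrees. Next, enlarged crops to get corner pixels.

```bash
cat > h.py <<'E'
import numpy as np, cv2
from bench import *
from scipy.optimize import least_squares
from scipy.spatial.transform import Rotation as Ro
def proj(n,X):
    c=get_calibration(n); P=np.atleast_2d(X)@c["R"].T+c["t"]
    return np.c_[c["fx"]*P[:,0]/P[:,2]+c["cx"], c["fy"]*P[:,1]/P[:,2]+c["cy"]]
def unproj(n,uv,z):
    c=get_calibration(n); d=c["R"].T@np.array([(uv[0]-c["cx"])/c["fx"],(uv[1]-c["cy"])/c["fy"],1]); o=-c["R"].T@c["t"]
    return o+d*(z-o[2])/d[2]
def crop(n,src,x0,y0,x1,y1,k,out):
    im=cv2.imread(src)[y0:y1,x0:x1]; im=cv2.resize(im,None,fx=k,fy=k,interpolation=cv2.INTER_CUBIC)
    im=cv2.convertScaleAbs(im,alpha=1.6,beta=10)
    for x in range((x0//20+1)*20,x1,20): cv2.putText(im,str(x),(int((x+.5-x0)*k)-10,8),0,.3,(0,255,255)); cv2.line(im,(int((x+.5-x0)*k),10),(int((x+.5-x0)*k),16),(0,255,255))
    for y in range((y0//20+1)*20,y1,20): cv2.putText(im,str(y),(0,int((y+.5-y0)*k)+3),0,.3,(0,255,255)); cv2.line(im,(20,int((y+.5-y0)*k)),(26,int((y+.5-y0)*k)),(0,255,255))
    cv2.imwrite(out,im)
E
python3 - <<'E'
from h import *
crop("top","pics/top0.png",220,95,515,265,2.7,"pics/topc.png")
crop("side","pics/side0.png",250,140,450,400,2.3,"pics/sidec.png")
E
```

```text
(no output)
```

View pics/topc.png

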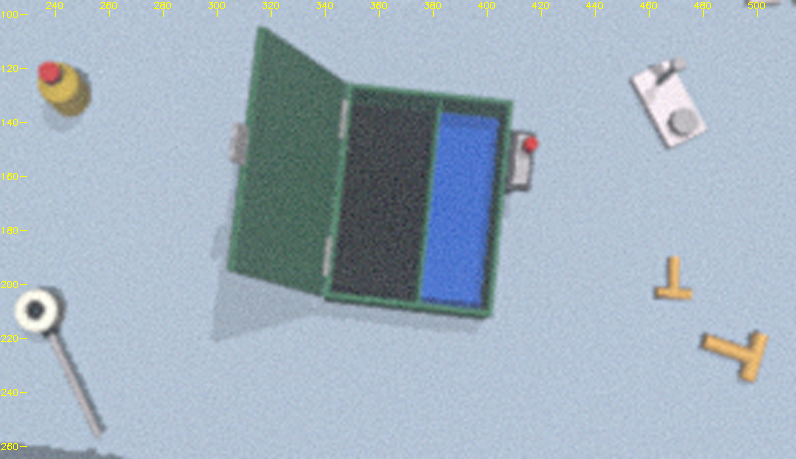

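View pics/sidec.png

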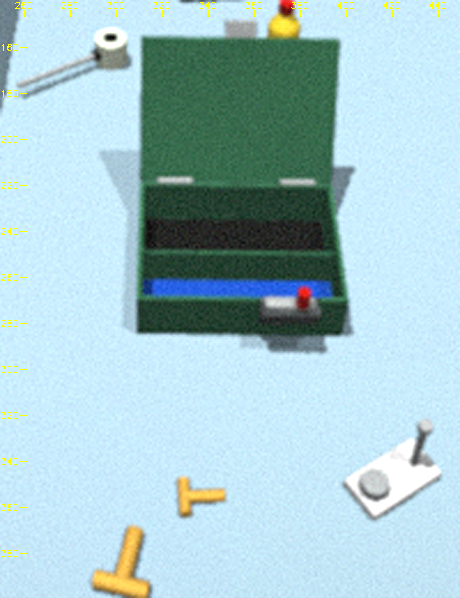

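Top crop: rim corners at full-frame (349,126), (409,132), (402,212), (340,205); lid free edge (316.5,104.5)–(304,194.5); knob (416,148). The small key's bar is about 13 px, or 35 mm, so it is the right size. The large key's bar is about 52 mm, so that one is a decoy. Now I'll fit poses using both cameras.

```bash
cat > fit.py <<'E'
from h import *
def casept(p,q): # case->world
    R=Ro.from_euler('z',p[2]).as_matrix(); return np.array(q)@R.T+np.r_[p[0],p[1],0]
def lidpt(a,q): # lid-frame point -> case
    # opening rotates -x edge up: rotation about y by +a sends -x to +z
    return Ro.from_euler('y',a).apply(q)+np.r_[.084,0,.060]
E
python3 - <<'E'
from fit import *
c=lambda x,y,z:("c",np.array([x,y,z])/1000)
l=lambda x,y,z:("l",np.array([x,y,z])/1000)
obs=[("top",c(84,-110,60),(349.1,126.4)),("top",c(-84,-110,60),(409.1,131.9)),("top",c(-84,110,60),(401.7,211.4)),("top",c(84,110,60),(340,205)),
("top",c(-100,-60,96),(415.8,147.8)),("side",c(-84,110,60),(310.4,268.6)),("side",c(-84,-110,60),(399.9,268.6)),("side",c(-84,110,0),(309.5,284)),("side",c(-84,-110,0),(399.9,284)),
("side",c(-100,-60,96),(382.1,265.2)),("top",l(-168,-110,4),(316.5,104.5)),("top",l(-168,110,4),(304.3,194.5)),("side",l(-168,110,4),(311.2,156.)),("side",l(-168,-110,4),(396.9,156.9))]
def res(p):
    r=[]
    for n,(k,q),uv in obs:
        r.append(proj(n,casept(p,q if k=="c" else lidpt(p[3],q)))[0]-uv)
    return np.ravel(r)
s=least_squares(res,[.55,-.07,-np.pi/2,1.8],loss='soft_l1'); p=s.x
# small angles for yaw: case +x -> world +y => yaw +90 or
best=min((least_squares(res,[.55,-.07,y,1.8],loss='soft_l1') for y in(1.57,-1.57)),key=lambda s:s.cost)
print(best.x,best.cost); print(res(best.x).reshape(-1,2).round(1))
for n in("top","side"):
    im=cv2.imread(f"pics/{n}0.png"); hsv=cv2.cvtColor(im,cv2.COLOR_BGR2HSV)
    m=cv2.inRange(hsv,(8,110,70),(26,255,255)); k,lab,st,ce=cv2.connectedComponentsWithStats(m)
    for i in range(1,k):
        if 15<st[i,4]<600: print(n,"orange",st[i],ce[i].round(1))
    m=cv2.inRange(hsv,(0,0,170),(179,60,255)); k,lab,st,ce=cv2.connectedComponentsWithStats(m)
    for i in range(1,k):
        if 40<st[i,4]<500: print(n,"white",st[i],ce[i].round(1))
E
```

```text
Traceback (most recent call last):
  File "h.py", line 6, in proj
    c=get_calibration(n); P=np.atleast_2d(X)@c["R"].T+c["t"]
ValueError: time passes only in moves, steps and waits
```

```bash
sed -i 's/^def proj/CAL={n:get_calibration(n) for n in ("top","side")}\ndef proj/; s/c=get_calibration(n)/c=CAL[n]/' h.py
python3 - <<'E'
from fit import *
c=lambda x,y,z:("c",np.array([x,y,z])/1000)
l=lambda x,y,z:("l",np.array([x,y,z])/1000)
obs=[("top",c(84,-110,60),(349.1,126.4)),("top",c(-84,-110,60),(409.1,131.9)),("top",c(-84,110,60),(401.7,211.4)),("top",c(84,110,60),(340,205)),
("top",c(-100,-60,96),(415.8,147.8)),("side",c(-84,110,60),(310.4,268.6)),("side",c(-84,-110,60),(399.9,268.6)),("side",c(-84,110,0),(309.5,284)),("side",c(-84,-110,0),(399.9,284)),
("side",c(-100,-60,96),(382.1,265.2)),("top",l(-168,-110,4),(316.5,104.5)),("top",l(-168,110,4),(304.3,194.5)),("side",l(-168,110,4),(311.2,156.)),("side",l(-168,-110,4),(396.9,156.9))]
def res(p):
    return np.ravel([proj(n,casept(p,q if k=="c" else lidpt(p[3],q)))[0]-uv for n,(k,q),uv in obs])
best=least_squares(res,[.55,-.07,1.57,1.8],loss='soft_l1')
print(best.x,best.cost); print(res(best.x).reshape(-1,2).round(1).tolist())
for n in("top","side"):
    im=cv2.imread(f"pics/{n}0.png"); hsv=cv2.cvtColor(im,cv2.COLOR_BGR2HSV)
    m=cv2.inRange(hsv,(8,110,70),(26,255,255)); k,lab,st,ce=cv2.connectedComponentsWithStats(m)
    for i in range(1,k):
        if 15<st[i,4]<600 and st[i,1]>100:
            r=cv2.minAreaRect(np.argwhere(lab==i)[:,::-1].astype(np.float32)); print(n,"orange",st[i],ce[i].round(1),r)
    m=cv2.inRange(hsv,(0,0,150),(179,60,255)); k,lab,st,ce=cv2.connectedComponentsWithStats(m)
    for i in range(1,k):
        if 40<st[i,4]<500 and st[i,1]>100: print(n,"white",st[i],ce[i].round(1))
E
```

```text
[ 0.54854953 -0.07092473  1.43289503  2.03852133] 7.594443375876275
[[-1.3, -1.2], [0.0, -0.3], [-0.2, 0.2], [-1.1, -0.4], [0.1, -0.7], [-1.6, 0.5], [1.4, 1.3], [-0.5, 0.3], [-1.7, 1.0], [0.4, 0.4], [-0.4, -0.4], [0.6, 0.8], [-0.6, -0.9], [0.3, -0.8]]
top orange [235 119  15  15 121] [242.4 127. ] ((241.50001525878906, 126.00000762939453), (13.416407585144043, 13.86362075805664), 26.56505012512207)
top orange [ 72 128   4  13  26] [ 73.4 133.3] ((73.5, 133.99998474121094), (12.303659439086914, 2.6870059967041016), 81.8698959350586)
top orange [  0 130  60   9 112] [ 27.  133.8] ((29.45456886291504, 133.6274871826172), (2.4210877418518066, 59.5345458984375), 83.04703521728516)
top orange [  0 142  80  98 349] [ 52.7 211.9] ((57.429046630859375, 207.17897033691406), (58.53280258178711, 121.10115814208984), 40.06078338623047)
top orange [464 191  12  14  62] [469.2 199.3] ((469.5, 197.5), (13.0, 11.0), 90.0)
top orange [481 219  23  17 143] [494.  225.2] ((490.9500427246094, 224.15000915527344), (20.871028900146484, 16.76007080078125), 18.43494987487793)
side orange [  0 116  53  99 463
[... 347 characters left out ...]
974609375, 383.4772033691406), (24.284706115722656, 29.50237274169922), 14.931416511535645)
side white [410 104  14   6  43] [415.1 106.6]
side white [414 112  14   6  43] [419.2 114. ]
side white [387 114  13   5  45] [391.9 115.8]
side white [417 120  15   5  47] [423.6 122. ]
side white [390 122  14   5  45] [395.7 123.9]
side white [393 130  19   5  59] [400.5 132.2]
side white [ 53 134  17  37 115] [ 61.6 153.4]
side white [ 21 249  13  18  57] [ 27.8 256.5]
side white [115 344  15  13  50] [122.4 350.1]
side white [469 345  13  15  58] [474.7 351.3]
side white [534 372  40  18 264] [554.8 381.9]
side white [222 374  11  13  43] [226.8 379.2]
side white [488 377  40  19 283] [509. 388.]
```

```bash
cat >> fit.py <<'E'
CASE=np.array([.54855,-.07092,1.43290])
def go(target,closing=None):
    """target world TCP, closing = world angle of finger line; prints dp (share of 250mm), spin share of pi"""
    s=read_state(); R=Ro.from_quat(s["eef_rot"]).as_matrix(); d=R.T@(np.array(target)-s["ee_pos"])/.25
    sp=0
    if closing is not None:
        yt=R[:,1]; a=np.arctan2(yt[1],yt[0]); w=(closing-a+np.pi/2)%np.pi-np.pi/2; sp=-w/np.pi # tool z down
    print("dp",d.round(4).tolist(),"spin",round(sp,4),"| t",round(s["time"],2),"tcp",np.round(s["ee_pos"],4).tolist(),"yaw y",round(float(np.arctan2(R[1,1],R[0,1])),3),"q7",round(s["joint_positions"][6],2),"F",np.round(s["ft_force"],1).tolist(),"w",round(s["width"]*1000,1),"g",round(s["grip_force"],1))
E
python3 - <<'E'
from fit import *
tri=lambda a,b:(least_squares(lambda X:np.r_[proj("top",X)[0]-a,proj("side",X)[0]-b],[.5,0,.03]))
for nm,a,b,z in[("head",(232.8,209.3),(297.8,155.6),.04),("rodend",(256.5,254.9),(257.2,176.7),.02),("stem",(469.1,190),(347.3,354.9),.006),("barc",(469,203.2),(329.8,355.8),.008),("knob",(415.8,147.8),(382.1,265.2),.096)]:
    s=tri(a,b); print(nm,s.x.round(4),round(s.cost,2),unproj("top",a,z).round(4),unproj("side",b,z).round(4))
print("knob case",casept(CASE,[[-.1,-.06,.096]]))
go([.5,.3,.2])
E
```

```text
head [0.4469 0.3187 0.0416] 0.0 [0.4472 0.3192 0.04  ] [0.4469 0.3208 0.04  ]
rodend [0.3195 0.2579 0.0208] 0.35 [0.3211 0.2581 0.02  ] [0.3177 0.2589 0.02  ]
stem [ 0.488  -0.339   0.0057] 0.01 [ 0.4876 -0.3389  0.006 ] [ 0.4882 -0.3392  0.006 ]
barc [ 0.4504 -0.3363  0.006 ] 0.0 [ 0.4503 -0.3356  0.008 ] [ 0.4501 -0.3374  0.008 ]
knob [ 0.5928 -0.1778  0.0969] 0.06 [ 0.5923 -0.178   0.096 ] [ 0.5936 -0.1771  0.096 ]
knob case [[ 0.59423447 -0.17821832  0.096     ]]
dp [-1.5891, -0.7913, 0.0884] spin 0 | t 0.1 tcp [0.1731, 0.6002, 0.2218] yaw y 1.29 q7 -0.09 F [0.5, -0.2, -0.7] w 87.1 g 0.0
```

Run:
```python
from fit import *
go([.447,.3195,.15],.45); go([.31,.46,.19],.45)
```

```text
dp [-1.3638, -0.7748, 0.2884] spin 0.2674 | t 0.1 tcp [0.1731, 0.6002, 0.2218] yaw y 1.29 q7 -0.09 F [0.5, -0.2, -0.7] w 87.1 g 0.0
dp [-0.6815, -0.3869, 0.1278] spin 0.2674 | t 0.1 tcp [0.1731, 0.6002, 0.2218] yaw y 1.29 q7 -0.09 F [0.5, -0.2, -0.7] w 87.1 g 0.0
```

>>> carry_out(
  deltas=[
    {"hand": 87,"dp": [-0.2,-0.11,0.04],"spin": 0.06},
    {"hand": 87,"dp": [-0.4,-0.22,0.08],"spin": 0.12},
    {"hand": 87,"dp": [-0.6,-0.34,0.12],"spin": 0.18},
    {"hand": 87,"dp": [-0.8,-0.45,0.16],"spin": 0.24},
    {"hand": 87,"dp": [-0.95,-0.54,0.2],"spin": 0.2674},
    {"hand": 87,"dp": [-0.95,-0.54,0.2],"spin": 0.2674},
    {"hand": 87,"dp": [-0.95,-0.54,0.2],"spin": 0.2674},
    {"hand": 87,"dp": [-0.95,-0.54,0.2],"spin": 0.2674},
  ],
  force=20,
)

```text
time: 0.9
ee_pos: [0.3639, 0.4048, 0.1723]
eef_rot: [0.532, 0.847, -0.0, -0.0]
ft_force: [-0.5, 1.5, 0.1]
width: 0.0871
grip_force: 0.0
```

Run:
```python
from fit import *
go([.447,.3195,.1],.45); go([.447,.3195,.026],.45)
```

```text
dp [-0.4519, 0.151, 0.2892] spin -0.0 | t 0.9 tcp [0.3639, 0.4048, 0.1723] yaw y 0.45 q7 -0.44 F [-0.5, 1.5, 0.1] w 87.1 g 0.0
dp [-0.4519, 0.1511, 0.5852] spin -0.0 | t 0.9 tcp [0.3639, 0.4048, 0.1723] yaw y 0.45 q7 -0.44 F [-0.5, 1.5, 0.1] w 87.1 g 0.0
```

>>> carry_out(
  deltas=[
    {"hand": 87,"dp": [-0.18,0.06,0.08]},
    {"hand": 87,"dp": [-0.36,0.12,0.16]},
    {"hand": 87,"dp": [-0.45,0.15,0.25]},
    {"hand": 87,"dp": [-0.452,0.151,0.35]},
    {"hand": 87,"dp": [-0.452,0.151,0.45]},
    {"hand": 87,"dp": [-0.452,0.151,0.53]},
    {"hand": 87,"dp": [-0.452,0.151,0.57]},
    {"hand": 87,"dp": [-0.452,0.151,0.583]},
    {"hand": 87,"dp": [-0.452,0.151,0.583]},
  ],
)

```text
schema error: expected keys hand, dp, spin
```

Run:
```python
from fit import *
go([.447,.3195,.026],.45)
for n in("top","side"): cv2.imwrite(f"pics/{n}1.png",camera(n)[:,:,::-1])
a=cv2.resize(cv2.imread("pics/top1.png")[160:290,180:330],None,fx=4,fy=4)[:, :400]; 
u,v=proj("side",[.447,.3195,.03])[0].astype(int); b=cv2.resize(cv2.imread("pics/side1.png")[v-60:v+40,u-50:u+50],None,fx=4,fy=4)
cv2.imwrite("pics/g1.png",cv2.convertScaleAbs(np.hstack([a[:400],b[:400]]),alpha=1.6))
```

```text
dp [-0.4519, 0.1511, 0.5852] spin -0.0 | t 0.9 tcp [0.3639, 0.4048, 0.1723] yaw y 0.45 q7 -0.44 F [-0.5, 1.5, 0.1] w 87.1 g 0.0
```

View pics/g1.png

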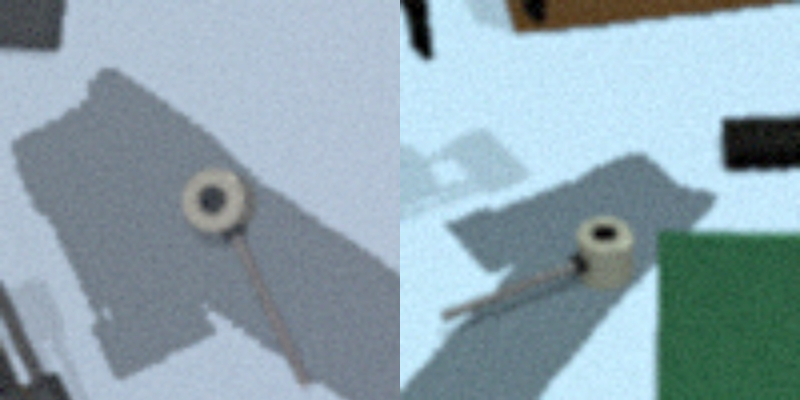

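The call was refused because every row needs a spin, so nothing moved. The picture shows the beater undisturbed, head at full-frame top (233,210), with a small dark collar where the rod enters the head. I'll keep the tips slightly higher, at z≈28 mm.

>>> carry_out(
  deltas=[
    {"hand": 87,"dp": [-0.18,0.06,0.08],"spin": 0},
    {"hand": 87,"dp": [-0.36,0.12,0.16],"spin": 0},
    {"hand": 87,"dp": [-0.45,0.15,0.25],"spin": 0},
    {"hand": 87,"dp": [-0.452,0.151,0.35],"spin": 0},
    {"hand": 87,"dp": [-0.452,0.151,0.45],"spin": 0},
    {"hand": 87,"dp": [-0.452,0.151,0.53],"spin": 0},
    {"hand": 87,"dp": [-0.452,0.151,0.56],"spin": 0},
    {"hand": 87,"dp": [-0.452,0.151,0.577],"spin": 0},
    {"hand": 87,"dp": [-0.452,0.151,0.577],"spin": 0},
  ],
)

```text
time: 1.9
ee_pos: [0.447, 0.3204, 0.0286]
eef_rot: [0.531, 0.847, 0.0, -0.0]
ft_force: [-0.5, 0.3, 0.3]
width: 0.0871
grip_force: 0.0
```

>>> carry_out(
  deltas=[
    {"hand": 40,"dp": [0,0,0],"spin": 0},
    {"hand": 40,"dp": [0,0,0],"spin": 0},
    {"hand": 40,"dp": [0,0,0],"spin": 0},
    {"hand": 40,"dp": [0,0,0],"spin": 0},
    {"hand": 40,"dp": [0,0,0],"spin": 0},
    {"hand": 40,"dp": [0,0,0],"spin": 0},
    {"hand": 40,"dp": [0,0,0],"spin": 0},
    {"hand": 40,"dp": [0,0,0],"spin": 0},
  ],
  force=25,
)

```text
time: 2.7
ee_pos: [0.4473, 0.3198, 0.0284]
eef_rot: [0.532, 0.847, 0.0, 0.0]
ft_force: [0.5, 0.9, 0.7]
width: 0.0424
grip_force: 25.0
```

Run:
```python
from fit import *
go([.447,.3195,.15],-.138)
go(casept(CASE,[.035,-.05,.15]),-.138)
```

```text
dp [-0.0004, -0.0014, -0.4864] spin 0.1871 | t 2.7 tcp [0.4473, 0.3198, 0.0284] yaw y 0.45 q7 -0.17 F [0.5, 0.9, 0.7] w 42.4 g 25.0
dp [-1.5777, -0.0707, -0.4866] spin 0.1871 | t 2.7 tcp [0.4473, 0.3198, 0.0284] yaw y 0.45 q7 -0.17 F [0.5, 0.9, 0.7] w 42.4 g 25.0
```

>>> carry_out(
  deltas=[
    {"hand": 40,"dp": [0,0,-0.06],"spin": 0},
    {"hand": 40,"dp": [0,0,-0.16],"spin": 0},
    {"hand": 40,"dp": [0,0,-0.3],"spin": 0.03},
    {"hand": 40,"dp": [0,0,-0.45],"spin": 0.06},
    {"hand": 40,"dp": [0,0,-0.6],"spin": 0.09},
    {"hand": 40,"dp": [0,0,-0.75],"spin": 0.12},
    {"hand": 40,"dp": [0,0,-0.9],"spin": 0.15},
    {"hand": 40,"dp": [0,0,-0.97],"spin": 0.18},
    {"hand": 40,"dp": [0,0,-1],"spin": 0.1871},
    {"hand": 40,"dp": [0,0,-1],"spin": 0.1871},
    {"hand": 40,"dp": [0,0,-1],"spin": 0.1871},
  ],
)

```text
time: 3.8
ee_pos: [0.4466, 0.3193, 0.2772]
eef_rot: [0.753, 0.658, -0.001, -0.0]
ft_force: [0.3, -0.0, -2.4]
width: 0.043
grip_force: 25.0
```

Run:
```python
from fit import *
go(casept(CASE,[.035,-.05,.278]),-.138)
for n in("top","side"): cv2.imwrite(f"pics/{n}2.png",camera(n)[:,:,::-1])
u,v=proj("side",[.447,.3195,.25])[0].astype(int); print(u,v)
cv2.imwrite("pics/g2.png",cv2.convertScaleAbs(cv2.resize(cv2.imread("pics/side2.png")[max(v-60,0):v+60,max(u-90,0):u+90],None,fx=4,fy=4),alpha=1.6))
```

```text
dp [-1.3519, 0.8156, -0.0025] spin 0.0007 | t 3.8 tcp [0.4466, 0.3193, 0.2772] yaw y -0.136 q7 -0.8 F [0.3, -0.0, -2.4] w 43.0 g 25.0
296 96
```

View pics/g2.png

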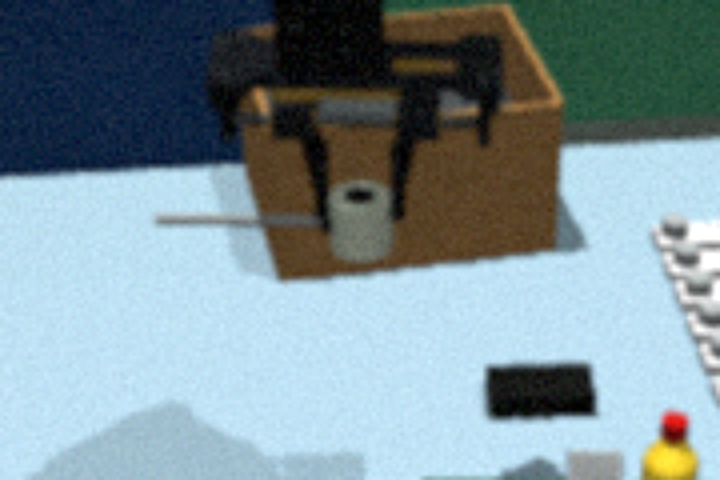

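The beater is held level, head at crop (360,220), with the rod pointing towards the robot. I'll carry it over the lid.

>>> carry_out(
  deltas=[
    {"hand": 40,"dp": [-0.08,0.05,0],"spin": 0},
    {"hand": 40,"dp": [-0.2,0.12,0],"spin": 0},
    {"hand": 40,"dp": [-0.34,0.2,0],"spin": 0},
    {"hand": 40,"dp": [-0.48,0.29,0],"spin": 0},
    {"hand": 40,"dp": [-0.62,0.37,0],"spin": 0},
    {"hand": 40,"dp": [-0.76,0.46,0],"spin": 0},
    {"hand": 40,"dp": [-0.9,0.54,0],"spin": 0},
    {"hand": 40,"dp": [-1,0.6,0],"spin": 0},
    {"hand": 40,"dp": [-1,0.6,0],"spin": 0},
  ],
)

```text
time: 4.8
ee_pos: [0.5619, 0.0461, 0.2775]
eef_rot: [0.756, 0.654, -0.001, 0.001]
ft_force: [-0.3, -0.2, -1.4]
width: 0.043
grip_force: 25.0
```

Run:
```python
from fit import *
go(casept(CASE,[.035,-.05,.278]),-.138)
go(casept(CASE,[.035,-.05,.034]),-.138)
```

```text
dp [-0.3296, 0.2134, -0.0014] spin -0.0019 | t 4.8 tcp [0.5619, 0.0461, 0.2775] yaw y -0.144 q7 -0.23 F [-0.3, -0.2, -1.4] w 43.0 g 25.0
dp [-0.3271, 0.2138, 0.9746] spin -0.0019 | t 4.8 tcp [0.5619, 0.0461, 0.2775] yaw y -0.144 q7 -0.23 F [-0.3, -0.2, -1.4] w 43.0 g 25.0
```

>>> carry_out(
  deltas=[
    {"hand": 40,"dp": [-0.1,0.07,0],"spin": 0},
    {"hand": 40,"dp": [-0.2,0.14,0],"spin": 0},
    {"hand": 40,"dp": [-0.3,0.2,0],"spin": 0},
    {"hand": 40,"dp": [-0.328,0.214,0.05],"spin": 0},
    {"hand": 40,"dp": [-0.328,0.214,0.15],"spin": 0},
    {"hand": 40,"dp": [-0.328,0.214,0.27],"spin": 0},
    {"hand": 40,"dp": [-0.328,0.214,0.39],"spin": 0},
    {"hand": 40,"dp": [-0.328,0.214,0.51],"spin": 0},
    {"hand": 40,"dp": [-0.328,0.214,0.6],"spin": 0},
    {"hand": 40,"dp": [-0.328,0.214,0.66],"spin": 0},
    {"hand": 40,"dp": [-0.328,0.214,0.68],"spin": 0},
    {"hand": 40,"dp": [-0.328,0.214,0.68],"spin": 0},
  ],
)

```text
time: 6.0
ee_pos: [0.6028, -0.0366, 0.1079]
eef_rot: [0.754, 0.657, -0.0, -0.0]
ft_force: [-0.4, -0.7, -1.4]
width: 0.0427
grip_force: 25.0
```

Run:
```python
from fit import *
go(casept(CASE,[.035,-.05,.034]),-.138)
for n in("top","side"): cv2.imwrite(f"pics/{n}3.png",camera(n)[:,:,::-1])
a=cv2.resize(cv2.imread("pics/top3.png")[90:240,290:440],None,fx=2.66,fy=2.66)[:400,:400]
b=cv2.resize(cv2.imread("pics/side3.png")[140:290,280:430],None,fx=2.66,fy=2.66)[:400,:400]
cv2.imwrite("pics/g3.png",cv2.convertScaleAbs(np.hstack([a,b]),alpha=1.8,beta=10))
```

```text
dp [-0.0257, 0.0041, 0.2956] spin 0.0002 | t 6.0 tcp [0.6028, -0.0366, 0.1079] yaw y -0.137 q7 0.04 F [-0.4, -0.7, -1.4] w 42.7 g 25.0
```

View pics/g3.png

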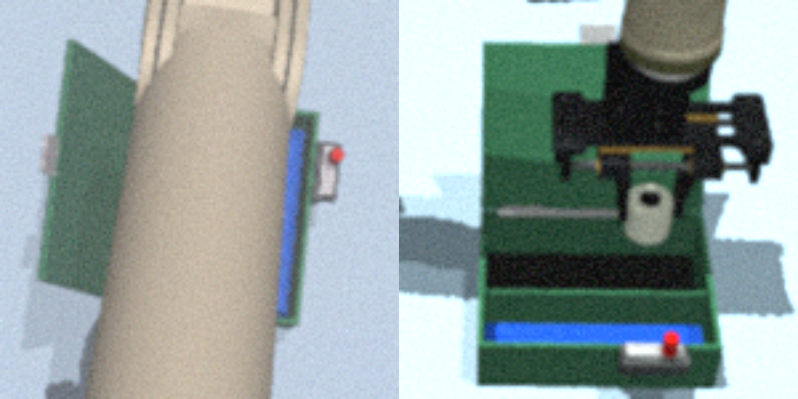

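The beater is aligned above the black compartment, rod parallel to the divider and lid untouched. I'll set it down slowly.

>>> carry_out(
  deltas=[
    {"hand": 40,"dp": [-0.026,0.004,0.04],"spin": 0},
    {"hand": 40,"dp": [-0.026,0.004,0.1],"spin": 0},
    {"hand": 40,"dp": [-0.026,0.004,0.16],"spin": 0},
    {"hand": 40,"dp": [-0.026,0.004,0.21],"spin": 0},
    {"hand": 40,"dp": [-0.026,0.004,0.24],"spin": 0},
    {"hand": 40,"dp": [-0.026,0.004,0.255],"spin": 0},
    {"hand": 40,"dp": [-0.026,0.004,0.265],"spin": 0},
    {"hand": 40,"dp": [-0.026,0.004,0.275],"spin": 0},
    {"hand": 40,"dp": [-0.026,0.004,0.283],"spin": 0},
    {"hand": 40,"dp": [-0.026,0.004,0.289],"spin": 0},
    {"hand": 40,"dp": [-0.026,0.004,0.293],"spin": 0},
    {"hand": 40,"dp": [-0.026,0.004,0.295],"spin": 0},
    {"hand": 40,"dp": [-0.026,0.004,0.295],"spin": 0},
  ],
)

```text
time: 7.4
ee_pos: [0.6032, -0.0437, 0.0346]
eef_rot: [0.754, 0.657, 0.0, -0.0]
ft_force: [0.5, -0.2, -1.6]
width: 0.0432
grip_force: 25.0
```

>>> carry_out(
  deltas=[
    {"hand": 40,"dp": [0,0,0.003],"spin": 0},
    {"hand": 40,"dp": [0,0,0.006],"spin": 0},
    {"hand": 40,"dp": [0,0,0.008],"spin": 0},
    {"hand": 40,"dp": [0,0,0.008],"spin": 0},
  ],
)

```text
time: 7.8
ee_pos: [0.6034, -0.0437, 0.0333]
eef_rot: [0.754, 0.657, 0.0, -0.0]
ft_force: [-3.7, 0.8, 6.8]
width: 0.0429
grip_force: 25.0
```

>>> carry_out(
  deltas=[
    {"hand": 46,"dp": [0,0,0.006],"spin": 0},
    {"hand": 50,"dp": [0,0,0.004],"spin": 0},
    {"hand": 54,"dp": [0,0,0.002],"spin": 0},
    {"hand": 56,"dp": [0,0,0],"spin": 0},
    {"hand": 56,"dp": [0,0,-0.02],"spin": 0},
    {"hand": 56,"dp": [0,0,-0.06],"spin": 0},
    {"hand": 56,"dp": [0,0,-0.14],"spin": 0},
    {"hand": 56,"dp": [0,0,-0.24],"spin": 0},
    {"hand": 56,"dp": [0,0,-0.38],"spin": 0},
    {"hand": 56,"dp": [0,0,-0.5],"spin": 0},
    {"hand": 56,"dp": [0,0,-0.5],"spin": 0},
  ],
)

```text
time: 8.9
ee_pos: [0.6055, -0.0442, 0.1629]
eef_rot: [0.754, 0.657, 0.003, 0.002]
ft_force: [0.7, 0.3, -0.1]
width: 0.0558
grip_force: 0.0
```

Run:
```python
from fit import *
cv2.imwrite("pics/side4.png",camera("side")[:,:,::-1])
ax=np.array([.488-.4504,-.339+.3363]); th=np.arctan2(ax[1],ax[0]); u=ax/np.linalg.norm(ax)
o=np.r_[.4502,-.3364]+u*.0142; g=o+u*.004; print("key o",o,"th",th)
go(np.r_[g,.15],th+np.pi/2)
```

```text
key o [ 0.46436353 -0.33741706] th -0.07168546514528827
dp [-1.2388, -0.378, 0.0383] spin 0.4789 | t 8.95 tcp [0.6045, -0.044, 0.1604] yaw y -0.138 q7 0.03 F [-1.0, 0.2, -0.6] w 56.1 g 0.0
```

>>> carry_out(
  deltas=[
    {"hand": 56,"dp": [-0.14,-0.04,0],"spin": 0.04},
    {"hand": 56,"dp": [-0.28,-0.08,0],"spin": 0.08},
    {"hand": 40,"dp": [-0.42,-0.12,0],"spin": 0.12},
    {"hand": 40,"dp": [-0.56,-0.17,0],"spin": 0.16},
    {"hand": 40,"dp": [-0.7,-0.21,0],"spin": 0.2},
    {"hand": 40,"dp": [-0.84,-0.25,0],"spin": 0.24},
    {"hand": 40,"dp": [-0.95,-0.29,0],"spin": 0.28},
    {"hand": 40,"dp": [-1,-0.305,0],"spin": 0.32},
    {"hand": 40,"dp": [-1,-0.305,0],"spin": 0.36},
    {"hand": 40,"dp": [-1,-0.305,0],"spin": 0.4},
    {"hand": 40,"dp": [-1,-0.305,0],"spin": 0.44},
    {"hand": 40,"dp": [-1,-0.305,0],"spin": 0.4789},
    {"hand": 40,"dp": [-1,-0.305,0],"spin": 0.4789},
  ],
)

```text
time: 10.25
ee_pos: [0.4929, -0.2806, 0.1569]
eef_rot: [0.999, -0.037, -0.001, -0.0]
ft_force: [0.6, 0.4, 0.0]
width: 0.0398
grip_force: 0.0
```

Run:
```python
from fit import *
go([.4684,-.3377,.05],-.0717+np.pi/2)
go([.4684,-.3377,.003],-.0717+np.pi/2)
cv2.imwrite("pics/side5.png",camera("side")[:,:,::-1]);cv2.imwrite("pics/top5.png",camera("top")[:,:,::-1])
a=cv2.resize(cv2.imread("pics/top5.png")[90:240,290:440],None,fx=2.66,fy=2.66)[:399,:399]
b=cv2.resize(cv2.imread("pics/side5.png")[140:290,280:430],None,fx=2.66,fy=2.66)[:399,:399]
cv2.imwrite("pics/g5.png",cv2.convertScaleAbs(np.hstack([a,b]),alpha=1.8,beta=10))
```

```text
dp [-0.0803, 0.235, 0.4276] spin -0.0006 | t 10.25 tcp [0.4929, -0.2806, 0.1569] yaw y -1.644 q7 -0.93 F [0.6, 0.4, 0.0] w 39.8 g 0.0
dp [-0.0801, 0.235, 0.6156] spin -0.0006 | t 10.25 tcp [0.4929, -0.2806, 0.1569] yaw y -1.644 q7 -0.93 F [0.6, 0.4, 0.0] w 39.8 g 0.0
```

View pics/g5.png

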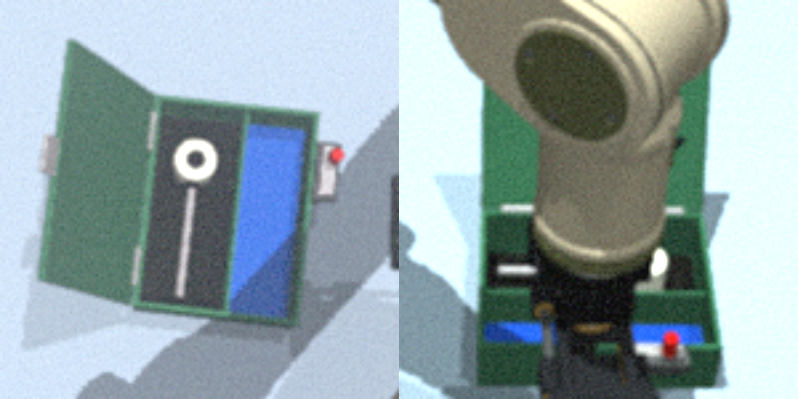

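The beater lies flat in the black compartment (top crop head (195,160), rod to (181,295)). Now the key.

>>> carry_out(
  deltas=[
    {"hand": 40,"dp": [-0.03,0.1,0.05],"spin": 0},
    {"hand": 40,"dp": [-0.072,0.2,0.15],"spin": 0},
    {"hand": 40,"dp": [-0.072,0.235,0.27],"spin": 0},
    {"hand": 40,"dp": [-0.072,0.235,0.39],"spin": 0},
    {"hand": 40,"dp": [-0.072,0.235,0.49],"spin": 0},
    {"hand": 40,"dp": [-0.072,0.235,0.54],"spin": 0},
    {"hand": 40,"dp": [-0.072,0.235,0.54],"spin": 0},
    {"hand": 40,"dp": [-0.072,0.235,0.54],"spin": 0},
  ],
)

```text
time: 11.15
ee_pos: [0.4715, -0.3386, 0.0234]
eef_rot: [0.999, -0.035, 0.0, 0.0]
ft_force: [-0.4, -0.1, 0.4]
width: 0.0402
grip_force: 0.0
```

Run:
```python
from fit import *
go([.4704,-.3378,.003],-.0717+np.pi/2)
```

```text
dp [-0.0046, -0.0028, 0.0815] spin 0.0003 | t 11.15 tcp [0.4715, -0.3386, 0.0234] yaw y -1.641 q7 -0.7 F [-0.4, -0.1, 0.4] w 40.2 g 0.0
```

>>> carry_out(
  deltas=[
    {"hand": 40,"dp": [-0.004,-0.003,0.03],"spin": 0},
    {"hand": 40,"dp": [-0.004,-0.003,0.06],"spin": 0},
    {"hand": 40,"dp": [-0.004,-0.003,0.078],"spin": 0},
    {"hand": 40,"dp": [-0.004,-0.003,0.08],"spin": 0},
    {"hand": 8,"dp": [-0.004,-0.003,0.08],"spin": 0},
    {"hand": 8,"dp": [-0.004,-0.003,0.08],"spin": 0},
    {"hand": 8,"dp": [-0.004,-0.003,0.08],"spin": 0},
    {"hand": 8,"dp": [-0.004,-0.003,0.08],"spin": 0},
    {"hand": 8,"dp": [-0.004,-0.003,0.08],"spin": 0},
    {"hand": 8,"dp": [-0.004,-0.003,0.08],"spin": 0},
  ],
  force=20,
)

```text
time: 12.15
ee_pos: [0.4703, -0.3373, 0.0026]
eef_rot: [0.999, -0.036, 0.0, -0.0]
ft_force: [0.5, 0.7, -0.3]
width: 0.0109
grip_force: 20.0
```

Run:
```python
from fit import *
go(casept(CASE,[-.046,.045,.15]),-.138+np.pi/2)
```

```text
dp [0.0444, -0.9136, -0.5895] spin 0.0212 | t 12.15 tcp [0.4703, -0.3373, 0.0026] yaw y -1.642 q7 -0.68 F [0.5, 0.7, -0.3] w 10.9 g 20.0
```

>>> carry_out(
  deltas=[
    {"hand": 8,"dp": [0,0,-0.06],"spin": 0},
    {"hand": 8,"dp": [0,0,-0.18],"spin": 0},
    {"hand": 8,"dp": [0,0,-0.34],"spin": 0},
    {"hand": 8,"dp": [0,0,-0.5],"spin": 0},
    {"hand": 8,"dp": [0,-0.05,-0.58],"spin": 0.01},
    {"hand": 8,"dp": [0.01,-0.17,-0.59],"spin": 0.02},
    {"hand": 8,"dp": [0.02,-0.32,-0.59],"spin": 0.0212},
    {"hand": 8,"dp": [0.03,-0.48,-0.59],"spin": 0.0212},
    {"hand": 8,"dp": [0.04,-0.64,-0.59],"spin": 0.0212},
    {"hand": 8,"dp": [0.044,-0.78,-0.59],"spin": 0.0212},
    {"hand": 8,"dp": [0.044,-0.88,-0.59],"spin": 0.0212},
    {"hand": 8,"dp": [0.044,-0.914,-0.59],"spin": 0.0212},
    {"hand": 8,"dp": [0.044,-0.914,-0.59],"spin": 0.0212},
    {"hand": 8,"dp": [0.044,-0.914,-0.59],"spin": 0.0212},
  ],
)

```text
time: 13.55
ee_pos: [0.4973, -0.1116, 0.1504]
eef_rot: [0.998, -0.07, 0.0, 0.0]
ft_force: [0.0, -0.0, -0.4]
width: 0.0112
grip_force: 20.0
```

Run:
```python
from fit import *
go(casept(CASE,[-.046,.045,.0076]),-.138+np.pi/2)
cv2.imwrite("pics/side6.png",camera("side")[:,:,::-1])
```

```text
dp [0.0004, -0.0053, 0.5713] spin -0.0005 | t 13.55 tcp [0.4973, -0.1116, 0.1504] yaw y -1.71 q7 -1.4 F [0.0, -0.0, -0.4] w 11.2 g 20.0
```

>>> carry_out(
  deltas=[
    {"hand": 8,"dp": [0,-0.005,0.05],"spin": 0},
    {"hand": 8,"dp": [0,-0.005,0.15],"spin": 0},
    {"hand": 8,"dp": [0,-0.005,0.27],"spin": 0},
    {"hand": 8,"dp": [0,-0.005,0.38],"spin": 0},
    {"hand": 8,"dp": [0,-0.005,0.47],"spin": 0},
    {"hand": 8,"dp": [0,-0.005,0.52],"spin": 0},
    {"hand": 8,"dp": [0,-0.005,0.54],"spin": 0},
    {"hand": 8,"dp": [0,-0.005,0.552],"spin": 0},
    {"hand": 8,"dp": [0,-0.005,0.56],"spin": 0},
    {"hand": 8,"dp": [0,-0.005,0.566],"spin": 0},
    {"hand": 8,"dp": [0,-0.005,0.57],"spin": 0},
    {"hand": 8,"dp": [0,-0.005,0.57],"spin": 0},
  ],
)

```text
time: 14.8
ee_pos: [0.4979, -0.1088, 0.0078]
eef_rot: [0.998, -0.069, 0.0, -0.0]
ft_force: [0.5, -1.3, -0.9]
width: 0.0113
grip_force: 20.0
```

>>> carry_out(
  deltas=[
    {"hand": 8,"dp": [0,0,0.003],"spin": 0},
    {"hand": 8,"dp": [0,0,0.006],"spin": 0},
    {"hand": 8,"dp": [0,0,0.008],"spin": 0},
    {"hand": 8,"dp": [0,0,0.008],"spin": 0},
  ],
)

```text
time: 15.2
ee_pos: [0.4982, -0.1089, 0.0071]
eef_rot: [0.998, -0.069, 0.0, -0.001]
ft_force: [-8.8, 3.6, 26.1]
width: 0.0111
grip_force: 20.0
```

>>> carry_out(
  deltas=[
    {"hand": 8,"dp": [0,0,-0.004],"spin": 0},
    {"hand": 16,"dp": [0,0,-0.004],"spin": 0},
    {"hand": 20,"dp": [0,0,-0.004],"spin": 0},
    {"hand": 22,"dp": [0,0,-0.004],"spin": 0},
    {"hand": 22,"dp": [0,0,-0.02],"spin": 0},
    {"hand": 22,"dp": [0,0,-0.06],"spin": 0},
    {"hand": 22,"dp": [0,0,-0.14],"spin": 0},
    {"hand": 22,"dp": [0,0,-0.28],"spin": 0},
    {"hand": 22,"dp": [0,0,-0.44],"spin": 0},
    {"hand": 22,"dp": [0,0,-0.6],"spin": 0},
    {"hand": 22,"dp": [0,0,-0.78],"spin": 0},
    {"hand": 22,"dp": [0,0,-0.95],"spin": 0},
    {"hand": 0,"dp": [0,0,-1],"spin": 0},
    {"hand": 0,"dp": [0,0,-1],"spin": 0},
    {"hand": 0,"dp": [0,0,-1],"spin": 0},
  ],
)

```text
time: 16.7
ee_pos: [0.4972, -0.1088, 0.2548]
eef_rot: [0.998, -0.069, -0.0, -0.0]
ft_force: [-0.9, 1.1, -0.6]
width: 0.0055
grip_force: 0.0
```

Run:
```python
from fit import *
go(casept(CASE,[.25,.02,.255]),-.138)
im=cv2.imread("pics/side6.png"); cv2.imwrite("pics/side7.png",camera("side")[:,:,::-1]);cv2.imwrite("pics/top7.png",camera("top")[:,:,::-1])
for n in ("top","side"):
    hsv=cv2.cvtColor(cv2.imread(f"pics/{n}7.png"),cv2.COLOR_BGR2HSV); m=cv2.inRange(hsv,(8,110,50),(26,255,255)); k,lab,st,ce=cv2.connectedComponentsWithStats(m)
    for i in range(1,k):
        if 10<st[i,4]<600 and st[i,1]>100 and 250<st[i,0]<520: print(n,st[i],ce[i].round(1))
R=lambda q:proj("side",casept(CASE,q))[0].round(1)
print("expected key", R([-.046,.045,.011]),proj("top",casept(CASE,[-.046,.045,.011]))[0])
```

```text
dp [0.1022, -1.1785, -0.0006] spin 0.5 | t 16.7 tcp [0.4972, -0.1088, 0.2548] yaw y -1.709 q7 -1.52 F [-0.9, 1.1, -0.6] w 5.5 g 0.0
top [381 183  12  15  58] [386.8 192.6]
top [481 219  23  17 146] [493.9 225.3]
side [367 145  13  11 116] [372.9 150.8]
side [326 264   4   4  15] [327.4 265.6]
side [290 369  25  31 340] [303.8 387.8]
expected key [335.2 269.4] [387.46070131 188.34546916]
```

Run:
```python
from fit import *
go(casept(CASE,[.21,.04,.265]),-.138)
```

```text
dp [0.0233, -1.0188, -0.044] spin 0.4999 | t 16.8 tcp [0.4969, -0.1089, 0.2542] yaw y -1.709 q7 -1.52 F [-0.6, -0.2, -0.2] w 2.4 g 0.0
```

>>> carry_out(
  deltas=[
    {"hand": 0,"dp": [0,-0.03,-0.04],"spin": -0.04},
    {"hand": 0,"dp": [0,-0.12,-0.08],"spin": -0.08},
    {"hand": 0,"dp": [0,-0.24,-0.1],"spin": -0.12},
    {"hand": 0,"dp": [0.02,-0.38,-0.1],"spin": -0.16},
    {"hand": 0,"dp": [0.02,-0.52,-0.1],"spin": -0.2},
    {"hand": 0,"dp": [0.02,-0.66,-0.1],"spin": -0.24},
    {"hand": 0,"dp": [0.023,-0.8,-0.1],"spin": -0.28},
    {"hand": 0,"dp": [0.023,-0.92,-0.1],"spin": -0.32},
    {"hand": 0,"dp": [0.023,-1,-0.1],"spin": -0.36},
    {"hand": 0,"dp": [0.023,-1,-0.1],"spin": -0.4},
    {"hand": 0,"dp": [0.023,-1,-0.1],"spin": -0.44},
    {"hand": 0,"dp": [0.023,-1,-0.1],"spin": -0.48},
    {"hand": 0,"dp": [0.023,-1,-0.1],"spin": -0.5},
    {"hand": 0,"dp": [0.023,-1,-0.1],"spin": -0.5},
    {"hand": 0,"dp": [0.023,-1,-0.1],"spin": -0.5},
  ],
)

```text
time: 18.3
ee_pos: [0.5375, 0.1376, 0.2796]
eef_rot: [0.755, 0.656, -0.001, -0.0]
ft_force: [0.3, 0.7, 1.0]
width: 0.0005
grip_force: 0.0
```

Run:
```python
from fit import *
go(casept(CASE,[.21,.04,.181]),-.138)
cv2.imwrite("pics/side8.png",camera("side")[:,:,::-1])
```

```text
dp [0.0204, -0.0012, 0.3942] spin -0.0009 | t 18.3 tcp [0.5375, 0.1376, 0.2796] yaw y -0.141 q7 -0.36 F [0.3, 0.7, 1.0] w 0.5 g 0.0
```

>>> carry_out(
  deltas=[
    {"hand": 0,"dp": [0.02,0,0.06],"spin": 0},
    {"hand": 0,"dp": [0.02,0,0.16],"spin": 0},
    {"hand": 0,"dp": [0.02,0,0.28],"spin": 0},
    {"hand": 0,"dp": [0.02,0,0.37],"spin": 0},
    {"hand": 0,"dp": [0.01,0,0.394],"spin": 0},
    {"hand": 0,"dp": [-0.03,0,0.394],"spin": 0},
    {"hand": 0,"dp": [-0.06,0,0.394],"spin": 0},
    {"hand": 0,"dp": [-0.072,0,0.394],"spin": 0},
    {"hand": 0,"dp": [-0.072,0,0.394],"spin": 0},
  ],
)

```text
time: 19.25
ee_pos: [0.5358, 0.1193, 0.183]
eef_rot: [0.755, 0.656, 0.001, 0.0]
ft_force: [0.4, -0.5, -0.6]
width: 0.0004
grip_force: 0.0
```

Run:
```python
from fit import *
go(casept(CASE,[.187,.04,.181]),-.138)
cv2.imwrite("pics/side9.png",camera("side")[:,:,::-1]);cv2.imwrite("pics/top9.png",camera("top")[:,:,::-1])
s=read_state(); R=Ro.from_quat(s["eef_rot"]).as_matrix()
for a in [2.04,1.9,1.8,1.7,1.57,1.45,1.3,1.15,1.0,.85,.7,.55,.4,.3,.2,.1,.05,0]:
    x=.084-(.168 if a>1.57 else .14)*np.cos(a)+.008*np.sin(a)+.01; z=.06+.14*np.sin(a)+.008*np.cos(a)
    print(a,(R.T@(casept(CASE,[x,.04,z])-s["ee_pos"])/.25).round(3).tolist())
a=cv2.resize(cv2.imread("pics/top9.png")[90:240,240:390],None,fx=2.66,fy=2.66)[:399,:399]
b=cv2.resize(cv2.imread("pics/side9.png")[100:250,280:430],None,fx=2.66,fy=2.66)[:399,:399]
cv2.imwrite("pics/g9.png",cv2.convertScaleAbs(np.hstack([a,b]),alpha=1.8,beta=10))
```

```text
dp [0.0012, -0.005, 0.0081] spin -0.0005 | t 19.25 tcp [0.5358, 0.1193, 0.183] yaw y -0.14 q7 -0.29 F [0.4, -0.5, -0.6] w 0.4 g 0.0
2.04 [-0.042, -0.004, 0.006]
1.9 [-0.127, -0.003, -0.029]
1.8 [-0.19, -0.003, -0.048]
1.7 [-0.256, -0.003, -0.061]
1.57 [-0.343, -0.003, -0.07]
1.45 [-0.41, -0.003, -0.07]
1.3 [-0.493, -0.003, -0.058]
1.15 [-0.574, -0.003, -0.034]
1.0 [-0.65, -0.003, 0.001]
0.85 [-0.72, -0.003, 0.048]
0.7 [-0.782, -0.003, 0.105]
0.55 [-0.835, -0.003, 0.17]
0.4 [-0.878, -0.003, 0.242]
0.3 [-0.9, -0.004, 0.294]
0.2 [-0.917, -0.004, 0.347]
0.1 [-0.929, -0.004, 0.402]
0.05 [-0.933, -0.004, 0.43]
0 [-0.935, -0.004, 0.458]
```

>>> carry_out(
  deltas=[
    {"hand": 0,"dp": [-0.03,0,0],"spin": 0},
    {"hand": 0,"dp": [-0.06,0,-0.005],"spin": 0},
    {"hand": 0,"dp": [-0.09,0,-0.015],"spin": 0},
    {"hand": 0,"dp": [-0.12,0,-0.027],"spin": 0},
    {"hand": 0,"dp": [-0.15,0,-0.036],"spin": 0},
    {"hand": 0,"dp": [-0.18,0,-0.045],"spin": 0},
    {"hand": 0,"dp": [-0.21,0,-0.052],"spin": 0},
    {"hand": 0,"dp": [-0.24,0,-0.058],"spin": 0},
    {"hand": 0,"dp": [-0.27,0,-0.063],"spin": 0},
    {"hand": 0,"dp": [-0.3,0,-0.066],"spin": 0},
  ],
)

```text
time: 20.35
ee_pos: [0.5248, 0.0449, 0.1985]
eef_rot: [0.754, 0.657, -0.0, -0.0]
ft_force: [1.4, 1.8, 1.0]
width: 0.0007
grip_force: 1.1
```

Run:
```python
from fit import *
go(casept(CASE,[.187,.04,.181]),-.138)
cv2.imwrite("pics/side10.png",camera("side")[:,:,::-1]);cv2.imwrite("pics/top10.png",camera("top")[:,:,::-1])
a=cv2.resize(cv2.imread("pics/top10.png")[90:240,240:390],None,fx=2.66,fy=2.66)[:399,:399]
b=cv2.resize(cv2.imread("pics/side10.png")[100:250,280:430],None,fx=2.66,fy=2.66)[:399,:399]
cv2.imwrite("pics/g10.png",cv2.convertScaleAbs(np.hstack([a,b]),alpha=1.8,beta=10))
```

```text
dp [0.3021, -0.0023, 0.0701] spin -0.0001 | t 20.35 tcp [0.5248, 0.0449, 0.1985] yaw y -0.138 q7 -0.2 F [1.4, 1.8, 1.0] w 0.7 g 1.1
```

View pics/g10.png

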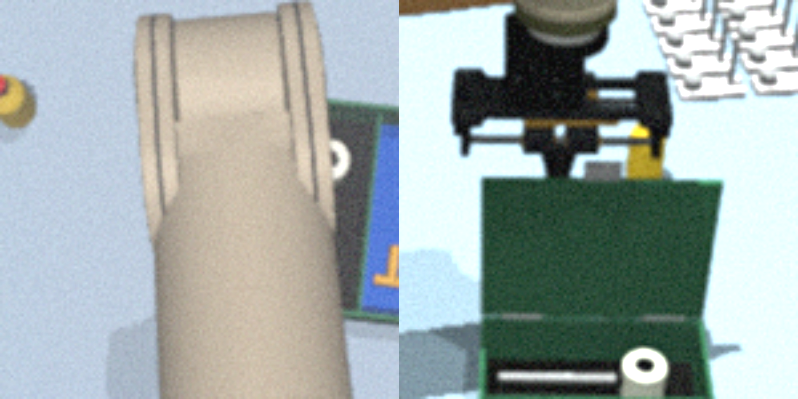

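The lid is being pushed up near vertical and both items sit in their compartments. I'll follow the arc down.

>>> carry_out(
  deltas=[
    {"hand": 0,"dp": [-0.022,0,-0.003],"spin": 0},
    {"hand": 0,"dp": [-0.043,0,-0.004],"spin": 0},
    {"hand": 0,"dp": [-0.077,0,-0.004],"spin": 0},
    {"hand": 0,"dp": [-0.11,0,-0.004],"spin": 0},
    {"hand": 0,"dp": [-0.151,0,0.002],"spin": 0},
    {"hand": 0,"dp": [-0.193,0,0.008],"spin": 0},
    {"hand": 0,"dp": [-0.234,0,0.02],"spin": 0},
    {"hand": 0,"dp": [-0.274,0,0.032],"spin": 0},
    {"hand": 0,"dp": [-0.312,0,0.049],"spin": 0},
    {"hand": 0,"dp": [-0.35,0,0.067],"spin": 0},
    {"hand": 0,"dp": [-0.385,0,0.09],"spin": 0},
    {"hand": 0,"dp": [-0.42,0,0.114],"spin": 0},
    {"hand": 0,"dp": [-0.451,0,0.142],"spin": 0},
    {"hand": 0,"dp": [-0.482,0,0.171],"spin": 0},
    {"hand": 0,"dp": [-0.509,0,0.203],"spin": 0},
    {"hand": 0,"dp": [-0.535,0,0.236],"spin": 0},
  ],
)

```text
time: 22.05
ee_pos: [0.5065, -0.0873, 0.1388]
eef_rot: [0.754, 0.657, 0.0, -0.0]
ft_force: [-0.1, 2.0, 0.7]
width: 0.0006
grip_force: 0.6
```

Run:
```python
from fit import *
go(casept(CASE,[-.046,.04,.068]),-.138)
```

```text
dp [-0.0961, -0.0022, 0.2832] spin -0.0 | t 22.05 tcp [0.5065, -0.0873, 0.1388] yaw y -0.138 q7 0.11 F [-0.1, 2.0, 0.7] w 0.6 g 0.6
```

>>> carry_out(
  deltas=[
    {"hand": 0,"dp": [-0.015,0,0.024],"spin": 0},
    {"hand": 0,"dp": [-0.03,0,0.048],"spin": 0},
    {"hand": 0,"dp": [-0.043,0,0.072],"spin": 0},
    {"hand": 0,"dp": [-0.055,0,0.098],"spin": 0},
    {"hand": 0,"dp": [-0.065,0,0.124],"spin": 0},
    {"hand": 0,"dp": [-0.074,0,0.15],"spin": 0},
    {"hand": 0,"dp": [-0.082,0,0.177],"spin": 0},
    {"hand": 0,"dp": [-0.086,0,0.195],"spin": 0},
    {"hand": 0,"dp": [-0.09,0,0.213],"spin": 0},
    {"hand": 0,"dp": [-0.094,0,0.228],"spin": 0},
    {"hand": 0,"dp": [-0.096,0,0.24],"spin": 0},
    {"hand": 0,"dp": [-0.098,0,0.25],"spin": 0},
    {"hand": 0,"dp": [-0.098,0,0.26],"spin": 0},
    {"hand": 0,"dp": [-0.1,0,0.268],"spin": 0},
    {"hand": 0,"dp": [-0.1,0,0.274],"spin": 0},
    {"hand": 0,"dp": [-0.1,0,0.279],"spin": 0},
  ],
)

```text
time: 23.65
ee_pos: [0.5031, -0.1117, 0.0697]
eef_rot: [0.754, 0.657, -0.0, 0.0]
ft_force: [-0.7, -0.7, 0.6]
width: 0.0003
grip_force: 0.5
```

Run:
```python
from fit import *
go(casept(CASE,[-.046,.04,.068]),-.138)
```

```text
dp [0.0025, -0.0023, 0.0068] spin -0.0001 | t 23.65 tcp [0.5031, -0.1117, 0.0697] yaw y -0.138 q7 0.25 F [-0.7, -0.7, 0.6] w 0.3 g 0.5
```

>>> carry_out(
  deltas=[
    {"hand": 0,"dp": [0,0,0.003],"spin": 0},
    {"hand": 0,"dp": [0,0,0.006],"spin": 0},
    {"hand": 0,"dp": [0,0,0.008],"spin": 0},
    {"hand": 0,"dp": [0,0,0.008],"spin": 0},
  ],
)

```text
time: 24.05
ee_pos: [0.5031, -0.1117, 0.0684]
eef_rot: [0.754, 0.656, 0.0, -0.0]
ft_force: [-3.6, 0.3, 11.2]
width: 0.0003
grip_force: 5.4
```

Run:
```python
from fit import *
go(casept(CASE,[-.046,.04,.13]),-.138)
go(casept(CASE,[-.1,-.108,.13]),-.138)
go(casept(CASE,[-.1,-.108,.081]),-.138)
go(casept(CASE,[-.1,-.042,.081]),-.138)
```

```text
dp [0.0027, -0.0025, -0.2466] spin -0.0002 | t 24.05 tcp [0.5031, -0.1117, 0.0684] yaw y -0.138 q7 0.25 F [-3.6, 0.3, 11.2] w 0.3 g 5.4
dp [-0.213, 0.5896, -0.2468] spin -0.0002 | t 24.05 tcp [0.5031, -0.1117, 0.0684] yaw y -0.138 q7 0.25 F [-3.6, 0.3, 11.2] w 0.3 g 5.4
dp [-0.2131, 0.5896, -0.0508] spin -0.0002 | t 24.05 tcp [0.5031, -0.1117, 0.0684] yaw y -0.138 q7 0.25 F [-3.6, 0.3, 11.2] w 0.3 g 5.4
dp [-0.2132, 0.3256, -0.0507] spin -0.0002 | t 24.05 tcp [0.5031, -0.1117, 0.0684] yaw y -0.138 q7 0.25 F [-3.6, 0.3, 11.2] w 0.3 g 5.4
```

>>> carry_out(
  deltas=[
    {"hand": 0,"dp": [0,0,-0.05],"spin": 0},
    {"hand": 0,"dp": [0,0,-0.16],"spin": 0},
    {"hand": 0,"dp": [0,0.05,-0.25],"spin": 0},
    {"hand": 0,"dp": [-0.05,0.17,-0.25],"spin": 0},
    {"hand": 0,"dp": [-0.1,0.32,-0.25],"spin": 0},
    {"hand": 0,"dp": [-0.16,0.46,-0.25],"spin": 0},
    {"hand": 0,"dp": [-0.213,0.57,-0.25],"spin": 0},
    {"hand": 0,"dp": [-0.213,0.59,-0.25],"spin": 0},
    {"hand": 0,"dp": [-0.213,0.59,-0.25],"spin": 0},
    {"hand": 0,"dp": [-0.213,0.59,-0.18],"spin": 0},
    {"hand": 0,"dp": [-0.213,0.59,-0.1],"spin": 0},
    {"hand": 0,"dp": [-0.213,0.59,-0.06],"spin": 0},
    {"hand": 0,"dp": [-0.213,0.59,-0.05],"spin": 0},
    {"hand": 0,"dp": [-0.213,0.59,-0.05],"spin": 0},
  ],
)

```text
time: 25.45
ee_pos: [0.6416, -0.1841, 0.0803]
eef_rot: [0.754, 0.657, -0.0, -0.0]
ft_force: [-0.3, -0.3, -0.1]
width: 0.0003
grip_force: 0.0
```

Run:
```python
from fit import *
go(casept(CASE,[-.1,-.108,.081]),-.138)
go(casept(CASE,[-.1,-.042,.081]),-.138)
cv2.imwrite("pics/side11.png",camera("side")[:,:,::-1]);cv2.imwrite("pics/top11.png",camera("top")[:,:,::-1])
for n in("top","side"):
    hsv=cv2.cvtColor(cv2.imread(f"pics/{n}11.png"),cv2.COLOR_BGR2HSV); m=cv2.inRange(hsv,(0,130,70),(6,255,255))|cv2.inRange(hsv,(172,130,70),(179,255,255)); k,lab,st,ce=cv2.connectedComponentsWithStats(m)
    for i in range(1,k):
        if 4<st[i,4]<300: print(n,st[i],ce[i].round(1))
```

```text
dp [-0.0027, 0.0011, -0.0029] spin 0.0 | t 25.45 tcp [0.6416, -0.1841, 0.0803] yaw y -0.138 q7 0.41 F [-0.3, -0.3, -0.1] w 0.3 g 0.0
dp [-0.0027, -0.2629, -0.0028] spin 0.0 | t 25.45 tcp [0.6416, -0.1841, 0.0803] yaw y -0.138 q7 0.41 F [-0.3, -0.3, -0.1] w 0.3 g 0.0
top [235 118   7   7  37] [237.9 121.3]
```

>>> carry_out(
  deltas=[
    {"hand": 0,"dp": [0,-0.02,0],"spin": 0},
    {"hand": 0,"dp": [0,-0.04,0],"spin": 0},
    {"hand": 0,"dp": [0,-0.06,0],"spin": 0},
    {"hand": 0,"dp": [0,-0.08,0],"spin": 0},
    {"hand": 0,"dp": [0,-0.1,0],"spin": 0},
    {"hand": 0,"dp": [0,-0.12,0],"spin": 0},
    {"hand": 0,"dp": [0,-0.14,0],"spin": 0},
    {"hand": 0,"dp": [0,-0.16,0],"spin": 0},
    {"hand": 0,"dp": [0,-0.18,0],"spin": 0},
    {"hand": 0,"dp": [0,-0.2,0],"spin": 0},
  ],
)

```text
time: 26.55
ee_pos: [0.5921, -0.1776, 0.0803]
eef_rot: [0.754, 0.657, 0.0, 0.0]
ft_force: [1.3, 0.8, -0.4]
width: 0.0007
grip_force: 0.8
```

>>> carry_out(
  deltas=[
    {"hand": 0,"dp": [0,-0.012,0],"spin": 0},
    {"hand": 0,"dp": [0,-0.024,0],"spin": 0},
    {"hand": 0,"dp": [0,-0.034,0],"spin": 0},
    {"hand": 0,"dp": [0,-0.044,0],"spin": 0},
  ],
)

```text
time: 26.95
ee_pos: [0.5814, -0.176, 0.0803]
eef_rot: [0.754, 0.657, 0.0, 0.0]
ft_force: [1.5, 0.1, 0.3]
width: 0.0004
grip_force: 0.8
```

>>> carry_out(
  deltas=[
    {"hand": 0,"dp": [0,-0.008,0],"spin": 0},
    {"hand": 0,"dp": [0,-0.016,0],"spin": 0},
    {"hand": 0,"dp": [0,-0.02,0],"spin": 0},
    {"hand": 0,"dp": [0,-0.02,0],"spin": 0},
  ],
)

```text
time: 27.35
ee_pos: [0.5764, -0.1754, 0.0802]
eef_rot: [0.754, 0.657, -0.0, -0.0]
ft_force: [-0.2, 0.2, 0.1]
width: 0.0002
grip_force: 0.3
```

>>> carry_out(
  deltas=[
    {"hand": 0,"dp": [0,-0.006,0],"spin": 0},
    {"hand": 0,"dp": [0,-0.01,0],"spin": 0},
    {"hand": 0,"dp": [0,-0.012,0],"spin": 0},
    {"hand": 0,"dp": [0,-0.012,0],"spin": 0},
  ],
)

```text
time: 27.75
ee_pos: [0.5734, -0.175, 0.0802]
eef_rot: [0.754, 0.657, 0.0, -0.0]
ft_force: [0.8, 1.2, 0.6]
width: 0.0003
grip_force: 0.5
```

>>> carry_out(
  deltas=[
    {"hand": 0,"dp": [0,-0.006,0],"spin": 0},
    {"hand": 0,"dp": [0,-0.01,0],"spin": 0},
    {"hand": 0,"dp": [0,-0.012,0],"spin": 0},
    {"hand": 0,"dp": [0,-0.012,0],"spin": 0},
  ],
)

```text
time: 28.15
ee_pos: [0.5705, -0.1746, 0.0803]
eef_rot: [0.754, 0.657, 0.0, -0.0]
ft_force: [1.3, 1.0, -0.3]
width: 0.0004
grip_force: 0.6
```

Run:
```python
from fit import *
go(casept(CASE,[-.1,-.042,.081]),-.138)
cv2.imwrite("pics/side12.png",camera("side")[:,:,::-1])
for n in("side",):
    hsv=cv2.cvtColor(cv2.imread(f"pics/{n}12.png"),cv2.COLOR_BGR2HSV); m=cv2.inRange(hsv,(0,130,50),(8,255,255))|cv2.inRange(hsv,(170,130,50),(179,255,255)); k,lab,st,ce=cv2.connectedComponentsWithStats(m)
    for i in range(1,k):
        if 2<st[i,4]<300: print(n,st[i],ce[i].round(1))
for y in(-.06,-.03,-.02): print(proj("side",casept(CASE,[-.1,y,.09])).round(1))
```

```text
dp [-0.0013, 0.0241, -0.003] spin -0.0 | t 28.15 tcp [0.5705, -0.1746, 0.0803] yaw y -0.138 q7 0.41 F [1.3, 1.0, -0.3] w 0.4 g 0.6
side [363 265   5   9  29] [364.9 269.2]
[[382.2 267.2]]
[[369.2 267.1]]
[[364.9 267. ]]
```

>>> carry_out(
  deltas=[
    {"hand": 0,"dp": [0,-0.004,0],"spin": 0},
    {"hand": 0,"dp": [0,-0.008,0],"spin": 0},
    {"hand": 0,"dp": [0,-0.008,0],"spin": 0},
  ],
)

```text
time: 28.5
ee_pos: [0.5702, -0.1745, 0.0806]
eef_rot: [0.754, 0.657, 0.001, 0.002]
ft_force: [8.6, -1.1, -5.3]
width: 0.0006
grip_force: 4.6
```

>>> carry_out(
  deltas=[
    {"hand": 0,"dp": [0,-0.004,0],"spin": 0},
    {"hand": 0,"dp": [0,-0.008,0],"spin": 0},
    {"hand": 0,"dp": [0,-0.008,0],"spin": 0},
  ],
)

```text
time: 28.8
ee_pos: [0.5698, -0.1744, 0.0808]
eef_rot: [0.754, 0.657, 0.002, 0.003]
ft_force: [15.9, -3.3, -11.5]
width: 0.0005
grip_force: 8.6
```

The bolt is against its end stop: 16 N with no further travel. I'll back off, retreat and check.

>>> carry_out(
  deltas=[
    {"hand": 0,"dp": [0,0.03,0],"spin": 0},
    {"hand": 0,"dp": [0,0.08,0],"spin": 0},
    {"hand": 0,"dp": [0,0.1,-0.08],"spin": 0},
    {"hand": 0,"dp": [0,0.1,-0.22],"spin": 0},
    {"hand": 0,"dp": [0,0.1,-0.4],"spin": 0},
    {"hand": 0,"dp": [-0.1,0.05,-0.58],"spin": 0},
    {"hand": 0,"dp": [-0.25,0,-0.7],"spin": 0},
    {"hand": 0,"dp": [-0.4,0,-0.8],"spin": 0},
    {"hand": 0,"dp": [-0.55,0,-0.8],"spin": 0},
    {"hand": 0,"dp": [-0.7,0,-0.8],"spin": 0},
    {"hand": 0,"dp": [-0.85,0,-0.8],"spin": 0},
    {"hand": 0,"dp": [-0.98,0,-0.8],"spin": 0},
    {"hand": 0,"dp": [-0.98,0,-0.8],"spin": 0},
    {"hand": 0,"dp": [-0.98,0,-0.8],"spin": 0},
  ],
)

```text
time: 30.2
ee_pos: [0.5319, -0.4176, 0.2797]
eef_rot: [0.755, 0.656, -0.0, -0.001]
ft_force: [-0.1, 0.8, 0.0]
width: 0.0005
grip_force: 0.0
```

Run:
```python
from fit import *
go([.5,-.4,.2])
cv2.imwrite("pics/side13.png",camera("side")[:,:,::-1]);cv2.imwrite("pics/top13.png",camera("top")[:,:,::-1])
for n in("top","side"):
    im=cv2.imread(f"pics/{n}13.png")
    for q in[[-.084,.11,.068],[-.084,-.11,.068],[.084,.11,.068],[.084,-.11,.068]]: print(n,proj(n,casept(CASE,q)).round(1).tolist())
    hsv=cv2.cvtColor(im,cv2.COLOR_BGR2HSV); m=cv2.inRange(hsv,(0,130,50),(8,255,255))|cv2.inRange(hsv,(170,130,50),(179,255,255)); k,lab,st,ce=cv2.connectedComponentsWithStats(m)
    for i in range(1,k):
        if 4<st[i,4]<300: print(n,st[i],ce[i].round(1))
    print("knob",proj(n,casept(CASE,[-.1,-.02,.09])).round(1))
a=cv2.resize(cv2.imread("pics/top13.png")[90:240,310:460],None,fx=2.66,fy=2.66)[:399,:399]
b=cv2.resize(cv2.imread("pics/side13.png")[160:310,280:430],None,fx=2.66,fy=2.66)[:399,:399]
cv2.imwrite("pics/g13.png",cv2.convertScaleAbs(np.hstack([a,b]),alpha=1.8,beta=10))
```

```text
dp [0.0519, -0.1356, 0.3191] spin 0 | t 30.2 tcp [0.5319, -0.4176, 0.2797] yaw y -0.14 q7 0.74 F [-0.1, 0.8, 0.0] w 0.5 g 0.0
top [[402.0, 211.4]]
top [[409.6, 130.8]]
top [[338.9, 204.3]]
top [[347.9, 124.4]]
top [235 119   7   6  36] [237.9 121.4]
top [413 161   4   4  15] [414.6 162.6]
knob [[414.1 162.4]]
side [[308.8, 267.0]]
side [[401.8, 267.8]]
side [[310.2, 216.2]]
side [[394.0, 217.0]]
knob [[364.9 267. ]]
```

View pics/g13.png

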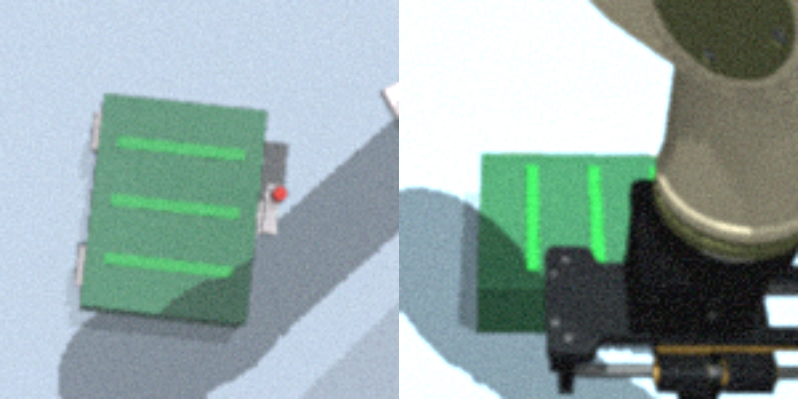

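The lid is closed flat: its corners match the predicted closed outline. The knob sits at (414.6,162.6) in the top view, where the fully home position predicts (414.1,162.4). The arm is clear of everything.

```bash
python3 -c "
from bench import *
print(close_job())"
```

```text
the job is handed in; nothing more can be done
None
```

The job is handed in: the beater is in the wide compartment and the small drum key in the narrow one, the lid was lowered gently until closed, and the bolt is fully home, at about 30 s on the robot's clock.

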